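# Start the dust extraction and hold the blast gate open

### The job

Start the bench's dust extraction from its three control boxes, only pushing with the closed fingers: first press down the raised end of the rocker on the main-switch box until it has tipped fully over, then push the small round start button fully in (it stays in) without pressing the big mushroom stop button next to it. Last, press the long bar on the third box, which opens the blast gate, fully down, not before the start button is in, and finish while still holding it down with the fingers. Lift nothing, and leave the loose tools and blocks round the boxes where they are.

Things in the scene. Friction and masses are not known exactly. Their poses are not given: they have to be found in the camera images.
- switch_box: Main-switch box: grey housing 74 x 112 x 42 mm with one black rocker (36 x 66 mm) in its top. Fixed to the bench, its place and heading differ each time. Origin at the centre of its underside on the bench top; y along its long side, z up; flat housing top at z = 42 mm. The rocker's long side runs along y, its pivot (along x) is at the box's centre 44 mm up, and the end that stands up at the start is the +y end.
- rocker (a joint): Rocker angle in rad: 0 = off (+y end raised, starts between 0 and 0.04), 0.36 = on, at its stop (+y end down). Stays where it is left; tipping it takes about 4 N pressed near the end.
- rocker_raised_end (a point): Point on the top face of the rocker's raised (+y) end, 23 mm from the pivot and 10 mm short of the end; moves with the rocker: about 56 mm above the bench when off, 48 mm when on, so it goes down 8 mm.
- start_box: Start box: grey housing 74 x 130 x 42 mm with two black round buttons in a row along its long side: the small start button at y = +34 mm, the big mushroom stop button at y = -34 mm. Fixed to the bench, its place and heading differ each time. Origin at the centre of its underside on the bench top; y along its long side, z up; flat housing top at z = 42 mm. 
- start_button (a joint): How far the start button is pushed in, in m: 0 = out (starts between 0 and 0.0015), 0.007 = fully in, at its stop. Straight down, about 3 N; latching, it stays where it is pushed.
- start_button_top (a point): Centre of the flat top of the start button, 25 mm in diameter; moves with it: 56.5 mm above the bench when out, 49.5 mm when fully in.
- stop_button (a joint): How far the mushroom stop button is pushed in, in m: 0 = out, 0.006 = in. Sprung. Must not be pressed.
- stop_button_top (a point): Centre of the domed top of the stop button, 42 mm in diameter, 69 mm above the bench (12.5 mm above the start button), 68 mm from the start button's centre.
- gate_box: Blast-gate box: grey housing 66 x 130 x 42 mm with one long black bar (26 x 94 mm) in its top, the bar along y. Fixed to the bench, its place and heading differ each time. Origin at the centre of its underside on the bench top; y along its long side, z up; flat housing top at z = 42 mm. 
- hold_bar (a joint): How far the bar is pressed down, in m: 0 = up, 0.008 = fully down, at its stop. Straight down; sprung, 2 N at the top of its travel and 6 N at the bottom, it comes back up when released.
- hold_bar_top (a point): Centre of the bar's top face, moves with it: 57 mm above the bench when up, 49 mm when fully down.
- offcut_b: Loose wood off-cut 30 x 120 x 20 mm lying between boxes, long side along its y. Origin at the centre of its underside. Bystander.
- pine_block: Loose pine block 40 x 70 x 22 mm lying between boxes, long side along its y. Origin at the centre of its underside. Bystander.
- tape: Loose tape measure 42 x 75 x 65 mm behind the boxes. Origin at the centre of its underside. Bystander.
- dark_tin: Loose small dark tin, 54 mm in diameter, 50 mm high, behind the boxes. Origin at the centre of its underside. Bystander.

How it is judged (in metres and radians):
On the way, in this order (a step that is already met when the one before it is completed fails the run):
1. the rocker is tipped fully over, with the start button and the bar not yet pressed (value of joint rocker above 0.3 rad and value of joint each of start_button, hold_bar below 0.003 m), for 0.1 s.
2. the start button is pushed fully in, with the bar not yet pressed (value of joint rocker above 0.3 rad and value of joint start_button above 0.0055 m and value of joint hold_bar below 0.003 m), for 0.1 s.
At the end, for the whole second after the job is handed in: The rocker is over (above 0.30 of 0.36 rad), the start button is in (above 5.5 of 7 mm), the stop button is out (below 2 mm), and the fingers hold the bar down (above 6 of 8 mm, pushing on it with more than 1.5 N) (value of joint rocker above 0.3 rad and value of joint start_button above 0.0055 m and value of joint hold_bar above 0.006 m and value of joint stop_button below 0.002 m and contact force between the fingers and gate_box above 1.5 N); the arm keeps its last pose, push and grip.
It fails at once if the start button is pressed (beyond 3 mm) before the rocker is on (value of joint start_button above 0.003 m and value of joint rocker below 0.25 rad).
It fails at once if the bar is pressed (beyond 3 mm) before the start button is in (value of joint hold_bar above 0.003 m and value of joint start_button below 0.005 m).
It fails at once if the stop button is pressed (beyond 2 mm) (value of joint stop_button above 0.002 m).
It fails at once if a loose bystander is lifted (1 cm or more) or shoved more than 3 cm (distance of any of offcut_b, pine_block, tape, dark_tin from where it was at the start of the episode above 0.03 m or height (world z) of any of offcut_b, pine_block, tape, dark_tin above 0.01 m).
It also fails if it takes over 51 s, if anything falls off the work surface, if the arm or the gripper's body presses on something with over 40 N, if the wrist force passes 120 N, or if a joint passes its speed limit or range.

### The arm

A 7-joint arm with a two-finger parallel gripper is mounted at the origin on a cart in front of the work surface, level with it; the furniture and walls round the work are solid. World frame = base frame: x ahead of the robot, y to its left, z up, the work surface at z = 0. Lengths are in mm, angles in rad, forces in N, time in s.
With the tool pointing down it reaches from about 400 to 900 mm from the base axis. Payload 5.6 kg.
Tool frame: the origin (TCP) lies midway between the tips of the shut fingers; the grasp point (between the pads) lies 19 mm behind it; x points along the fingers, y is the direction in which the jaws open and shut, and the axes are right-handed (so a half turn about x gives the same grasp; the last joint's range is limited). The gripper opens to 92 mm and grips with 3 to 60 N. Pads are 20 mm wide; open, the fingers measure 128 mm over their backs; the gripper's body (75 mm by 189 mm) begins 69 mm behind the grasp point.
Start: joints at [-1.193, 0.468, -0.012, 1.603, 0.006, 1.071, -0.056], TCP at [265.559, 593.285, 214.592] pointing down, gripper open.
Joint ranges: [-2.53, 2.53], [-0.31, 2.02], [-1.57, 1.55], [0.28, 2.44], [-1.29, 4.43], [0.15, 1.84], [-2.92, 2.92]. Speed limits (rad/s): [2.57, 2.57, 3.14, 3.14, 3.14, 3.14, 3.14].

### API

Orientations are given as a rotation vector (axis times angle).
In Python, from cell import robot, grip, kin, viewer gives the robot as it stands. Calls block until the motion is done:
- robot.movep(position, orientation): joint-space move of the TCP to a pose.
- robot.servo_line(position, feed=150, rotation=None): straight line of the TCP; rotation=None keeps the orientation; feed is the mean speed in mm/s.
- robot.goto_joints(angles): joint-space move.
- grip(opening, newtons=None): opening from 0.0 (shut) to 1.0 (fully open); newtons is the grip in N (None keeps the last); returns when the fingers have stopped.
- robot.hold(seconds).
- kin.ik(position, orientation): joint angles nearest the present ones, or None.
- robot.observe(): the state.
- viewer.read_camera(name): name is "scene" or "top"; returns the picture (480x640x3 uint8, red, green, blue); there is no depth.
- viewer.camera_info(name): a dict with "camera_matrix" (3x3 intrinsics, pixels), "k1" (the pictures are not rectified: a ray, as slopes to the right and down, at radius r is drawn at 1 + k1 r^2 times it, then the intrinsics apply), "R" (3x3) and "t" (3): a world point X has camera coordinates R X + t. Camera axes: x right, y down, z forward; pixel columns grow to the right and rows downward; lengths in mm; the calibration is good to about 2 mm. A picture is of the moment at which its call begins. camera_info takes no time and is no camera call.
A pose or a line that the arm cannot do raises robot.IKError and nothing moves.
- robot.job_done(): hands the job in, once; it reports no verdict.
Trained networks look in the newest picture that a camera, given by its name, has taken for a name from the list of things; names that differ only in an ending like _2 or _b are one class to them, and where a whole thing is asked for, a point or a joint stands for the part that bears it (a point fixed in the world has none). Each returns a list of dicts, best first, with "confidence" (0 to 1); they miss things now and then, are a little off and sometimes report something else, mostly with a low value. They report only what shows in the picture. A call takes as long as a camera call.
- viewer.silhouettes(name, camera): "mask" (480x640 bool, what is visible of it).
- viewer.pinpoint(name, camera): "at" ([x, y, z] in mm, in the coordinates of the camera as it stood for that picture, good to about 4 mm: a listed point, or the origin of a listed thing).
The state is a dict: "t": time; "joints": joint angles; "joint_velocities": joint speeds; "joint_torque": joint torques, N m; "tcp_pos": TCP position; "tcp_rot": TCP orientation; "contact_force": force on the tool from outside, world axes, zero at the start; "wrist_torque": the same for the moment, N m; "grip_width": opening from 0.0 (shut) to 1.0 (fully open).
Only numpy, scipy, OpenCV 4.12 (cv2) and the standard library are available. Lean on these libraries where they do the work, as an engineer would, in place of code of your own. Each camera call takes 0.05 s, during which the arm holds its last target.

## Working session

There is one attempt and no reset: what is moved stays moved. The work goes in short steps, each a Python script; the robot and the scene stay as the last script left them, time stands still between calls to the robot, and variables do not carry over. Pictures are saved under pics/ and viewed, and the job is handed in when it is done.

```bash
ls; mkdir -p pics
python3 - <<'E'
from cell import robot, grip, kin, viewer
import cv2, numpy as np
o=robot.observe(); print(o['t'],o['tcp_pos'],o['tcp_rot'],o['grip_width'])
for c in ['scene','top']:
    im=viewer.read_camera(c); cv2.imwrite(f'pics/{c}0.png',im[:,:,::-1])
    ci=viewer.camera_info(c); R=np.array(ci['R']);t=np.array(ci['t']); print(c,'cam at',-R.T@t, ci['k1'],np.array(ci['camera_matrix']).tolist())
    for n in ['switch_box','rocker_raised_end','start_box','start_button_top','stop_button_top','gate_box','hold_bar_top','offcut_b','pine_block','tape','dark_tin']:
        for d in viewer.pinpoint(n,c)[:3]:
            print(n,round(d['confidence'],2),np.round(R.T@(np.array(d['at'])-t),1))
print(robot.observe()['t'])
E
```

```text
pics
0.0 [265.33540934 592.746517   213.64077183] [ 0.3287075   1.54571134 -0.33147225] 0.9983545861094238
scene cam at [-197.55434103 -799.30583251  633.39475646] -0.08466472848757008 [[510.34083542618424, 0.0, 319.34564408688595], [0.0, 510.34083542618424, 243.71207734205416], [0.0, 0.0, 1.0]]
switch_box 0.72 [484.7 284.1  -2.3]
rocker_raised_end 0.56 [470.1 292.4  55.4]
rocker_raised_end 0.2 [ 477.  -289.1   -0.5]
start_box 0.74 [ 477.2 -286.1    4.3]
start_button_top 0.62 [ 495.4 -325.6   59.6]
start_button_top 0.35 [514.7 130.3  -4.6]
stop_button_top 0.74 [ 467.5 -261.4   69.8]
gate_box 0.83 [517.8   4.2  -2.5]
offcut_b 0.73 [516.3 133.7  -3.6]
offcut_b 0.33 [518.7   6.8  -4.5]
pine_block 0.71 [ 534.  -139.2    4.8]
tape 0.74 [730.  173.7  -0.8]
tape 0.41 [ 494.8 -324.2   57.9]
dark_tin 0.62 [727.2  23.7  -3.5]
top cam at [ 505.58332066   -9.92799128 1453.74924362] -0.1628400546379243 [[547.669870546551, 0.0, 320.0626029016364], [0.0, 547.669870546551, 239.32907680885359], [0.0, 0.0, 1.0]]
switch_box 0.7 [490.5 282.3  -2.9]
switch_box 0.21 [514.9  -3.5  54.6]
rocker_raised_end 0.82 [464.7 286.5  58.2]
start_box 0.91 [ 4.774e+02 -2.872e+02 -3.000e-01]
start_box 0.31 [517.  135.5  -3. ]
start_button_top 0.51 [ 495.4 -323.1   56.1]
stop_button_top 0.5 [ 465.  -264.2   66.5]
stop_button_top 0.22 [ 530.8 -139.7    1.8]
gate_box 0.6 [519.6  -1.5   3.2]
hold_bar_top 0.62 [515.2  -4.7  52.2]
offcut_b 0.74 [516.4 138.   -1.4]
pine_block 0.95 [ 5.297e+02 -1.437e+02 -1.000e-01]
pine_block 0.36 [519.5  -0.8   0.6]
tape 0.59 [733.7 169.3  -4.1]
tape 0.5 [465.  286.9  57.6]
dark_tin 0.88 [ 7.257e+02  2.610e+01 -6.000e-01]
1.2
```

View pics/scene0.png

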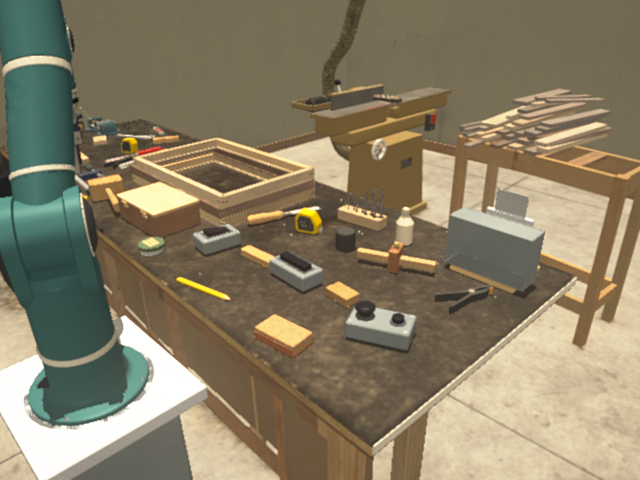

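View pics/top0.png

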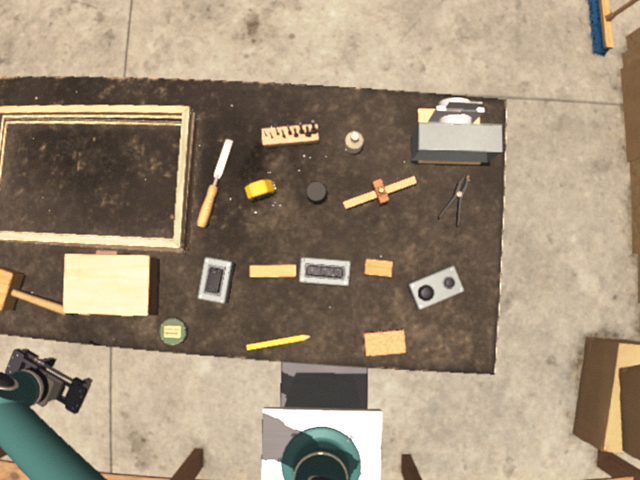

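```bash
cat > h.py <<'E'
from cell import robot, grip, kin, viewer
import cv2, numpy as np
def proj(P,c):
    ci=viewer.camera_info(c);X=np.array(ci['R'])@np.array(P,float)+np.array(ci['t'])
    s=X[:2]/X[2]; s=s*(1+ci['k1']*(s@s)); K=np.array(ci['camera_matrix']); return K[:2,:2]@s+K[:2,2]
def unproj(px,z,c):
    ci=viewer.camera_info(c);K=np.array(ci['camera_matrix'])
    d=(np.array(px,float)-K[:2,2])/[K[0,0],K[1,1]]; s=d.copy()
    for _ in range(30): s=d/(1+ci['k1']*(s@s))
    R=np.array(ci['R']);t=np.array(ci['t']);C=-R.T@t; v=R.T@np.array([s[0],s[1],1]); return C+v*(z-C[2])/v[2]
E
python3 - <<'E'
from h import *
for c in ['top','scene']:
    im=viewer.read_camera(c)
    for n,z in [('rocker',50),('start_button',56),('stop_button',66),('hold_bar',57)]:
        for d in viewer.silhouettes(n,c)[:2]:
            m=d['mask'].astype(np.uint8)
            (cx,cy),(w,h),a=cv2.minAreaRect(cv2.findNonZero(m)); 
            pts=[unproj(p,z,c) for p in cv2.boxPoints(((cx,cy),(w,h),a))]
            p=np.array(pts)
            ys,xs=np.nonzero(m)
            print(c,n,round(d['confidence'],2),m.sum(),'px',cx,cy,'world',np.round(unproj((xs.mean(),ys.mean()),z,c),1), 'sides',np.round(np.linalg.norm(np.diff(p[:3],axis=0),axis=1),1),'dirs',np.round([np.degrees(np.arctan2(*(v[1],v[0]))) for v in np.diff(p[:3],axis=0)],1))
E
```

```text
top rocker 0.92 339 px 213.76927185058594 279.65386962890625 world [489.5 283.1  50. ] sides [63.3 38.6] dirs [ -9.8 -99.8]
top stop_button 0.51 203 px 426.25006103515625 292.2500305175781 world [ 468.5 -261.8   66. ] sides [39.7 37.9] dirs [ -44.4 -133.8]
top stop_button 0.44 1264 px 324.8176574707031 271.37060546875 world [516.7  -3.8  66. ] sides [ 64.9 127.1] dirs [ -3.1 -93.2]
top hold_bar 0.68 1343 px 324.72991943359375 271.3809509277344 world [516.7  -2.6  57. ] sides [ 68.8 132.8] dirs [ -4.1 -94.2]
top hold_bar 0.63 378 px 324.9310302734375 271.3276062011719 world [517.   -3.3  57. ] sides [26.2 93.4] dirs [ -3.5 -93.6]
scene rocker 0.51 188 px 215.5499725341797 230.84999084472656 world [483.  283.3  50. ] sides [68.7 58.3] dirs [ -27.2 -122.8]
scene start_button 0.69 139 px 397.5 318.0 world [ 487.5 -325.4   56. ] sides [25.8 40.8] dirs [ -46.7 -143.6]
scene stop_button 0.73 256 px 365.0 308.5 world [ 459.7 -265.9   66. ] sides [40.4 52.9] dirs [ -46.6 -140.8]
scene hold_bar 0.62 335 px 295.29998779296875 260.9000244140625 world [508.9 -11.1  57. ] sides [ 52.5 105.6] dirs [ 35.2 -91.5]
```

The scene view shows the switch box near px (217,238), the gate box at (297,270), and the start box at (380,325) with the mushroom on the left. In the top view the buttons are at about (426,293) and (449,283). I'll zoom in to refine the button position and confirm which rocker end is raised.

Run:
```python
from h import *
t=cv2.imread('pics/top0.png');s=cv2.imread('pics/scene0.png')
def mk(im,c,pts):
    im=im.copy()
    return im
a=cv2.resize(t[245:320,185:260],(390,390),interpolation=3)
b=cv2.resize(t[250:325,400:475],(390,390),interpolation=3)
c=cv2.resize(s[215:260,185:250],(400,277),interpolation=3)
out=np.zeros((600,800,3),np.uint8);d=cv2.resize(s[295:355,340:425],(390,277),interpolation=3)
a=cv2.resize(a,(310,310));b=cv2.resize(b,(310,310))
out[:310,:310]=a;out[:310,400:710]=b;out[315:592,:400]=c;out[315:592,405:795]=d
cv2.imwrite('pics/zoom.png',out)
im=viewer.read_camera('top')
for n,z in [('start_box',42),('switch_box',42),('gate_box',42)]:
  for d in viewer.silhouettes(n,'top')[:1]:
    cn=cv2.minAreaRect(cv2.findNonZero(d['mask'].astype(np.uint8)))
    p=np.array([unproj(q,z,'top') for q in cv2.boxPoints(cn)]);v=np.diff(p[:3],axis=0)
    print(n,d['confidence'],p.mean(0),np.linalg.norm(v,axis=1),np.degrees(np.arctan2(v[:,1],v[:,0])))
for n,P in dict(start=(495.4,-324,56.5),stop=(467.5,-262,69),rock=(467,287,56),rockc=(489.5,283,52)).items(): print(n,proj(P,'top'),proj(P,'scene'))
```

```text
start_box 0.98 [ 480.80016491 -290.08942224   42.        ] [135.5679992  76.6496341] [ -66.13118952 -155.78721975]
switch_box 0.56 [487.49532623 281.63222688  42.        ] [111.69021602  79.68275752] [ -9.80033745 -99.84591892]
gate_box 0.94 [516.93192923  -3.06369317  42.        ] [ 70.77535333 129.76961999] [ -3.28425175 -93.41432324]
start [449.7867399  282.05726994] [399.30867792 315.93956798]
stop [426.59986746 292.76334623] [366.09465791 304.31027052]
rock [211.48132463 288.2420437 ] [208.65690424 229.97078371]
rockc [213.58015491 279.51370324] [216.57861702 229.1508825 ]
```

View pics/zoom.png

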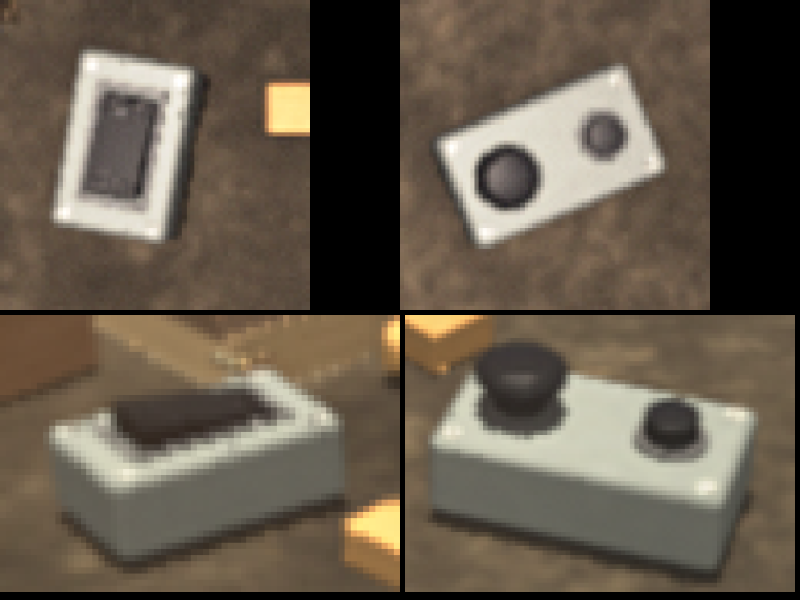

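The raised end is the robot-side (−x) end. It shows as the tall end at zoom (125,410), and the pinpoint results agree. The start button also agrees across methods, at about (495,−323). Next I'll check IK and approach the rocker.

```bash
cat >> h.py <<'E'
from scipy.spatial.transform import Rotation as Ro
def down(deg):
    c,s=np.cos(np.radians(deg)),np.sin(np.radians(deg))
    return Ro.from_matrix(np.array([[0,c,s],[0,s,-c],[-1,0,0]])).as_rotvec()
def press(xy,z0,zmin,fstop,step=1.0,feed=40):
    f0=np.array(robot.observe()['contact_force']); z=z0
    while z>zmin:
        z-=step; robot.servo_line([*xy,z],feed=feed); o=robot.observe()
        f=(np.array(o['contact_force'])-f0)[2]; print(round(z,1),np.round(o['tcp_pos'],1),'F',round(f,1))
        if f>fstop: break
    return z
E
python3 - <<'E'
from h import *
print(Ro.from_rotvec(robot.observe()['tcp_rot']).as_matrix().round(2).tolist())
for p,ds in [((464,287,130),(80.2,-99.8)),((495,-323,130),(24,-156)),((517,-3,130),(86.6,-93.4,-3.4,176.6))]:
    for d in ds:
        q=kin.ik(list(p),down(d)); print(p,d,None if q is None else np.round(q,2))
E
```

```text
[[0.0, 0.41, 0.91], [0.0, 0.91, -0.41], [-1.0, 0.0, 0.0]]
(464, 287, 130) 80.2 [-0.64  0.4   0.04  1.93 -0.02  0.81  0.8 ]
(464, 287, 130) -99.8 [-1.12  0.45  0.64  1.97 -0.36  0.84 -2.03]
(495, -323, 130) 24 [-0.13  0.61  0.9   1.86 -0.59  0.95  1.45]
(495, -323, 130) -156 [-0.34  0.91  1.34  1.87 -0.97  1.21 -1.38]
(517, -3, 130) 86.6 [-0.32  0.36  0.31  2.02 -0.15  0.79  1.6 ]
(517, -3, 130) -93.4 [-0.69  0.44  0.79  2.04 -0.42  0.83 -1.29]
(517, -3, 130) -3.4 [-0.5   0.38  0.53  2.03 -0.27  0.8   0.14]
(517, -3, 130) 176.6 [ 0.88  0.82 -1.32  1.94  0.9   1.14  2.27]
```

Run:
```python
from h import *
grip(0.0,20)
robot.movep([464,286.8,140],down(80.2))
o=robot.observe();print(o['t'],o['tcp_pos'],o['grip_width'])
robot.servo_line([464,286.8,66],feed=100)
press((464,286.8),62,45,25,1.5)
print(robot.observe()['t'])
cv2.imwrite('pics/s1.png',viewer.read_camera('scene')[:,:,::-1])
```

```text
4.6417 [463.71992405 288.29067935 140.28896838] 0.0006689634199871259
60.5 [464.  286.8  60.6] F 0.2
59.0 [464.  286.8  59. ] F -0.6
57.5 [464.1 286.9  57.5] F -0.7
56.0 [463.6 287.   56. ] F 2.5
54.5 [463.7 286.9  54.4] F 2.2
53.0 [464.2 286.8  52.9] F 1.6
51.5 [463.9 286.8  51.5] F 4.9
50.0 [463.6 286.9  50.1] F 5.8
48.5 [463.3 286.9  49. ] F 10.0
47.0 [463.4 287.   48.6] F 20.5
45.5 [463.4 287.1  48.3] F 29.5
8.3167
```

The force rose sharply at z≈49, so the rocker has hit its stop. I'll retreat, look, and hover over the start button.

Run:
```python
from h import *
robot.servo_line([464,286.8,140],feed=150)
robot.movep([517,-3,170],down(55))
robot.movep([494.8,-322.8,130],down(24))
s=viewer.read_camera('scene');t=viewer.read_camera('top')
out=np.zeros((600,800,3),np.uint8)
out[:277,:400]=cv2.resize(s[215:260,185:250],(400,277),interpolation=3)
out[:310,410:720]=cv2.resize(t[245:320,185:260],(310,310),interpolation=3)
out[315:592,:400]=cv2.resize(s[255:355,330:475],(400,277),interpolation=3)
out[315:592,410:795]=cv2.resize(t[230:340,390:543],(385,277),interpolation=3)
cv2.imwrite('pics/s2.png',out[:,:,::-1]);o=robot.observe();print(o['t'],o['tcp_pos'])
```

```text
11.6083 [ 496.06820813 -320.60788263  130.13631799]
```

View pics/s2.png

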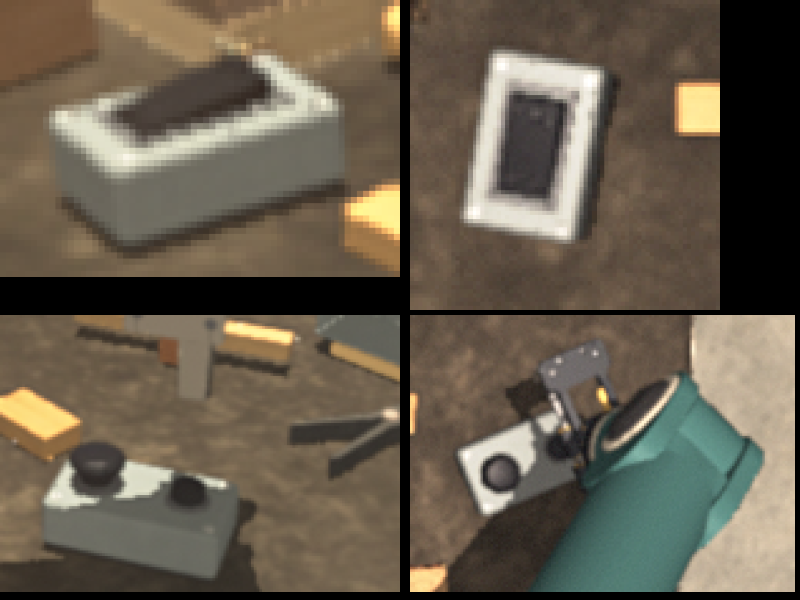

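The rocker has tipped: its far end is now up, at zoom (240,65). The fingers are over the start button with the mushroom clear of them. Next is the start button.

Run:
```python
from h import *
xy=(494.8,-322.8)
robot.servo_line([*xy,66],feed=100)
print(robot.observe()['tcp_pos'])
press(xy,60,45.5,25,1.5)
robot.servo_line([*xy,130],feed=150)
robot.movep([517,-3.2,130],down(86.5))
s=viewer.read_camera('scene');t=viewer.read_camera('top')
out=np.zeros((600,800,3),np.uint8)
out[:277,:400]=cv2.resize(s[295:355,340:425],(400,277),interpolation=3)
out[:310,410:720]=cv2.resize(t[250:325,400:475],(310,310),interpolation=3)
out[315:592,:400]=cv2.resize(s[205:305,230:375],(400,277),interpolation=3)
out[315:592,410:795]=cv2.resize(t[200:310,250:403],(385,277),interpolation=3)
cv2.imwrite('pics/s3.png',out[:,:,::-1]);o=robot.observe();print(o['t'],o['tcp_pos'])
d=viewer.pinpoint('start_button_top','scene');ci=viewer.camera_info('scene')
for x in d[:2]: print(x['confidence'],np.array(ci['R']).T@(np.array(x['at'])-ci['t']))
```

```text
[ 495.02219633 -323.1252023    66.27506282]
58.5 [ 494.7 -322.7   58.4] F -0.7
57.0 [ 494.9 -322.8   57.1] F -0.6
55.5 [ 494.9 -322.9   55.6] F 0.8
54.0 [ 495.  -322.9   54. ] F 0.3
52.5 [ 494.9 -322.9   52.4] F 0.3
51.0 [ 494.9 -322.8   50.9] F 0.7
49.5 [ 494.9 -322.9   49.7] F 3.1
48.0 [ 494.9 -323.    49.4] F 12.8
46.5 [ 495.  -323.    49.3] F 23.4
45.0 [ 495.1 -323.    49.1] F 34.7
17.0167 [517.21634485  -5.2334924  129.92312181]
0.54 [ 492.32335503 -322.86148038   53.15893905]
```

View pics/s3.png

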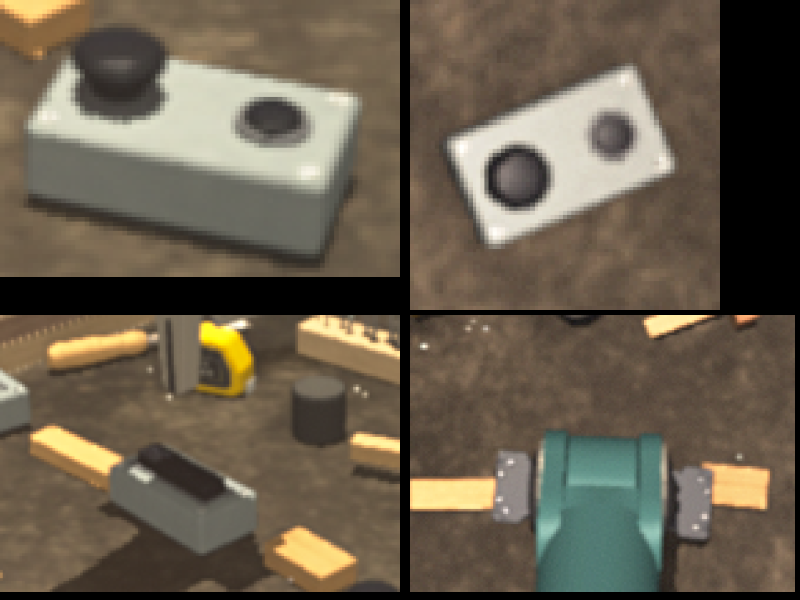

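The start button is now low at zoom (272,120), with its stop found at z≈49.4, and the mushroom is still up. Last is the bar: I'll press and hold it.

Run:
```python
from h import *
xy=(517,-3.2)
robot.servo_line([*xy,66],feed=100)
press(xy,60,45,18,1.5)
robot.hold(0.5);o=robot.observe();print(o['t'],o['tcp_pos'],o['contact_force'])
s=viewer.read_camera('scene');cv2.imwrite('pics/s4.png',s[:,:,::-1])
```

```text
58.5 [516.9  -3.2  58.5] F 1.2
57.0 [517.3  -3.2  57.2] F 2.6
55.5 [517.3  -3.2  55.7] F 3.3
54.0 [517.3  -3.2  54.1] F 3.9
52.5 [517.3  -3.2  52.6] F 4.3
51.0 [517.3  -3.2  51.1] F 4.5
49.5 [517.4  -3.2  49.7] F 6.8
48.0 [517.4  -3.2  49.3] F 16.0
46.5 [517.4  -3.2  49.1] F 28.8
20.6917 [517.43567334  -3.22849074  49.07298318] [-6.29343027 -0.57328166 28.6895674 ]
```

View pics/s4.png

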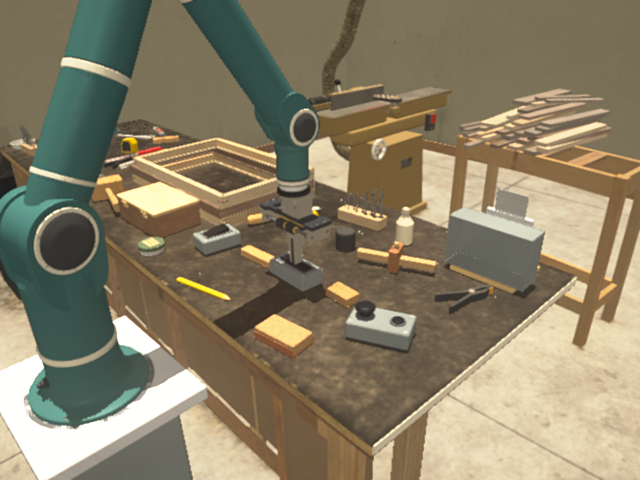

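The fingers are holding the bar down at px (297,262). The rocker is over, the start button is in, and the bystanders haven't moved. I'm handing the job in.

Run:
```python
from h import *
robot.job_done()
```

```text
the job is handed in; nothing more can be done
```

I pushed all three controls in order with the closed fingers and handed the job in at about 21 s of the 51 s allowed, still holding the bar down. No verdict is reported.

- **Rocker:** it reached its stop with the fingertips at z ≈ 49 mm, at up to 30 N. The picture afterwards shows it tipped over, with the far end now raised.
- **Start button:** it reached its stop at z ≈ 49.3 mm, at up to 35 N, and the picture shows it in and the mushroom stop button still out. The network's one height reading afterwards was 53 mm rather than 49.5 mm. I trusted the finger contact and the picture over it, though the reading is within its roughly 4 mm error.
- **Bar:** it is held at its stop at z ≈ 49.1 mm, with about 29 N measured just before hand-in.
- **Bystanders:** they look unmoved in the last picture, though I did not measure their positions again.

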